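# Uncap the yellow torch cylinder

## Robot

A 7-joint arm with a two-finger parallel gripper is mounted at the origin on the work surface. World frame = base frame: x ahead of the robot, y to its left, z up, the work surface at z = 0. Lengths are in m, angles in rad, forces in N, time in s.
With the tool pointing down it reaches from about 0.425 to 0.975 m from the base axis. Payload 16.7 kg.
Tool frame: the origin (TCP) lies midway between the tips of the shut fingers; the grasp point (between the pads) lies 19 mm behind it (bot.grip_point_offset is the distance from the TCP to the grasp point, in m); z points along the fingers, y is the line along which they close (so a half turn about z gives the same grasp; the last joint's range is limited). The gripper opens to 85 mm and grips with 20 to 120 N. Pads are 22 mm wide; open, the fingers measure 114 mm over their backs; the gripper's body (76 mm by 85 mm) begins 54 mm behind the grasp point. The pads swing forward as they close: fully open they stand 13 mm farther back than shut.
Start: joints at [1.054, 0.426, 0.074, 1.606, -0.034, 1.111, -0.067], TCP at [0.243, -0.63, 0.207] pointing down, gripper open.
Joint ranges: [-2.85, 2.85], [-0.5, 2.14], [-1.23, 1.37], [0.21, 2.46], [-1.02, 4.16], [0.16, 2.05], [-2.73, 2.73]. Speed limits (rad/s): [1.89, 1.89, 2.39, 2.39, 3.01, 3.01, 3.01].

## Interface

Orientations are given as a unit quaternion [x, y, z, w].
In Python, from workcell import bot, vision, boxes_of, landmark_of gives the robot as it stands.
- The arm moves only by the tool move_arm, never from a script. Its argument "plan" is text: rows parted by semicolons, each of 7 numbers parted by spaces: the finger opening in mm, from 0 to 85.4, then the shift along the tool's x, y, z in units of 40 mm (1.0 is 40 mm), then the turn, a rotation vector about the tool's x, y, z in units of 8 degrees (1.0 is 8 degrees). In form: hand tx ty tz wx wy wz; .... A call has 1 to 20 rows; each row shifts and turns the commanded pose from where the row before left it, along the tool's axes as they then stand; what a row does not reach is not made up. A row lasts 1/10 s, in which the tool goes at most 50 mm and 8.59 degrees, less where a joint would pass 70% of its speed; a pose out of reach is approached as far as the arm can. A call is refused whole if a number of a shift passes 1 or a number of a turn 1, either way. A call with a gripper value outside its range is refused whole. The fingers move at their own pace and stop on an object; the grip force is fixed at half the most. Time passes only in rows, so rows that do not move let the fingers close. It gives the time, the measured TCP pose, the force, the opening and the grip force at its end, in the units of the state.
- bot.get_state(): the state, without advancing time (a new reading comes with each control period).
- vision.snapshot(name): name is "side" or "top" or "wrist"; returns a dict with "frame" (480x640x3 uint8, red, green, blue), "range_z" (480x640 float32, m along the optical axis (not along the pixel's ray), 0 where there is no reading), "mtx" (3x3 intrinsics, pixels), "k1" (the pictures are not rectified: a ray, as slopes to the right and down, at radius r is drawn at 1 + k1 r^2 times it, then the intrinsics apply), "position" and "orientation" of the camera in the world. Camera axes: x right, y up, looking along -z (the intrinsics and any distortion apply to the point x, -y, -z); pixel columns grow to the right and rows downward; lengths in m; the calibration is good to about 2 mm. A picture is of the moment at which its call begins.
- bot.close_job(): hands the job in; it is judged then, once.
Trained networks look in the newest picture that a camera, given by its name, has taken for a name from the list of things; names that differ only in an ending like _2 or _b are one class to them, and where a whole thing is asked for, a point or a joint stands for the part that bears it (a point fixed in the world has none). Each returns a list of dicts, best first, with "score" (0 to 1); they miss things now and then, are a little off and sometimes report something else, mostly with a low value. They report only what shows in the picture. A call takes as long as a camera call. They do not tell look-alikes from the thing itself.
- boxes_of(camera, thing): "bbox" ([left, top, right, bottom] in pixels, round what is visible of it).
- landmark_of(camera, thing): "pixel" ([column, row] in pixels: a listed point, or the origin of a listed thing).
The state is a dict: "t": time; "qpos": joint angles; "dq": joint speeds; "effort": joint torques, N m; "tcp_pos": TCP position; "ee_rot": TCP orientation; "force": force on the tool from outside, world axes, zero at the start; "torque": the same for the moment, N m; "gripper_width": opening from 0.0 (shut) to 1.0 (fully open); "gripper_force": force on a finger pad.
Only numpy, scipy, OpenCV 4.12 (cv2) and the standard library are available. Lean on these libraries where they do the work, as an engineer would, in place of code of your own. Each camera call takes 0.05 s, during which the arm holds its last target. There are 200 camera calls.

## Task

Get the yellow gas cylinder in the torch stand ready for its burner: take the upturned candle tin off its cap and stand the tin on the cork mat, then unscrew the cap. One of the two cylinders has a reverse (left-hand) thread and nothing on the outside shows which, so try the cap both ways to find how it loosens, then lift it off and finish with it still held in the gripper, in the air over its nozzle, at least 5 cm above where it sat. Leave the blue cylinder's cap and the other things on the bench as they are.

Things in the scene. Friction and masses are not known exactly. Their poses are not given: they have to be found in the camera images.
- tin_mid (a point): centre of an empty aluminium candle tin, 62 mm across, 42 mm high, 2 mm walls, about 60 g. It starts upside down over the yellow cylinder's cap, closed base up, resting loosely on the cap's flat top with its rim hanging 10 mm below the cap's lower edge; it lifts straight off. z points to the closed base. This point is 21 mm from base and rim. It may stand on the mat either way up
- cap_yellow_mid (a point): centre of the black ribbed plastic screw cap on the yellow cylinder, 40 mm across, 30 mm high (15 mm above and below this point), about 35 g; z is the screw axis, up. At the start it is screwed home, hidden under the tin, this point 236 mm above the cylinder's foot. Once off the thread it lifts straight up, 26 mm to clear the nozzle
- nozzle_yellow (a point): top of the yellow cylinder's brass nozzle, on the screw axis, inside the cap; z up. Coarse quick thread: the loosening direction may be counter-clockwise or clockwise from above; that way the cap turns easily, from 55 degrees on it is off the thread, and it stops at about 80. The other way it gives at most 5 degrees, then sits hard against a stop. It need not be raised while turning
- cap_blue_mid (a point): the same point of the identical cap on the blue cylinder, which stays screwed on and untouched; its thread has the opposite hand
- cap_blue_rim (a point): point on the side of the blue cylinder's cap, 20 mm from its axis: shows if that cap has been turned
- cyl_yellow: the yellow gas cylinder, clamped upright and immovable in the steel stand; origin at the centre of its foot, 6 mm above the bench, z up. 76 mm across up to 172 mm, domed shoulder up to 203 mm, brass hex collar 33 mm across up to 218 mm, then the threaded brass nozzle, 30 mm across its thread, up to 247 mm, inside the cap. x is square to the line through both cylinders
- cyl_blue: the blue gas cylinder, the same in every other way, 136 mm from the yellow one (centre to centre) in the same stand; which one stands left varies
- mat: square cork mat, 140 mm, 3 mm thick, fixed flat on the bench; origin at the centre of its underside; where the tin goes
- carton: open cardboard carton, 140 mm square and 50 mm high, full of small cone candles up to 58 mm; fixed; origin at the centre of its underside
- oil_bottle_mid (a point): centre of an amber glass bottle, 56 mm across and 135 mm high, standing on the bench; leave it standing
- candle_jar_mid (a point): centre of a white candle jar with wooden lid, 69 mm across and 83 mm high, standing on the bench; leave it standing
- burner_mid (a point): burner handpiece with red grip and brass tip, lying on the bench between robot and stand, 180 mm long, 31 mm high at its valve knob; leave it lying
There are look-alikes about, which are no part of the job. There is more than one size of the part that bears tin_mid; the job needs the largest.

How it is judged:
On the way, in this order (a step that is already met when the one before it is completed fails the run):
1. the tin stands on the cork mat and has been let go (horizontal distance between tin_mid and mat below 0.055 m and height (world z) of tin_mid below 0.035 m and (angle between tin_mid's own z axis and vertical below 0.15 rad or angle between tin_mid's own z axis and vertical above 2.99 rad) and contact force between the fingers and tin below 0.1 N), for 0.2 s.
2. the yellow cylinder's cap is unscrewed: turned through at least 40 degrees while still down on its nozzle (angle between the x axis of cap_yellow_mid and the x axis of cyl_yellow, either way round above 0.7 rad and z of cap_yellow_mid in the frame of cyl_yellow below 0.246 m), for 0.04 s.
At the end, for the whole second after the job is handed in: The yellow cylinder's cap is held still between the fingers, lifted at least 40 mm above where it was seated and within 60 mm sideways of its nozzle's axis, off the nozzle and carried by nothing else; the tin stands level on the cork mat (centre within 55 mm of the mat's centre), not held (all of step 1 and z of cap_yellow_mid in the frame of cyl_yellow above 0.276 m and horizontal distance between cap_yellow_mid and cyl_yellow below 0.06 m and contact force between the fingers and cap_yellow above 1 N and linear speed of cap_yellow below 0.05 m/s); the arm keeps its last pose, push and grip.
It fails at once if the blue cylinder's cap is turned or lifted (its side moved more than 8 mm) (distance of cap_blue_rim from where it was at the start of the episode above 0.008 m).
It fails at once if the amber bottle is shifted by more than 30 mm or knocked over (distance of oil_bottle_mid from where it was at the start of the episode above 0.03 m or angle between oil_bottle_mid's own z axis and vertical above 0.5 rad).
It fails at once if the candle jar is shifted by more than 30 mm or knocked over (distance of candle_jar_mid from where it was at the start of the episode above 0.03 m or angle between candle_jar_mid's own z axis and vertical above 0.5 rad).
It fails at once if the burner handpiece is shifted by more than 30 mm or knocked over (distance of burner_mid from where it was at the start of the episode above 0.03 m or angle between burner_mid's own z axis and vertical above 0.5 rad).
It also fails if it takes over 56 s, if anything falls off the work surface, if the arm or the gripper's body presses on something with over 40 N, if the wrist force passes 120 N, or if a joint passes its speed limit or range.

## Working session

There is one attempt and no reset: what is moved stays moved. The work goes in short steps, Python scripts to look and compute and a tool call to move; the robot and the scene stay as the last step left them, time stands still between calls to the robot, and variables do not carry over. Pictures are saved under pics/ and viewed, at most 10 in all, crops included, and the job is handed in when it is done.

Besides the shell and the picture viewer there is one more tool, called after "Request:" by a JSON object that holds its "op" and its "data", one argument or row to a line. move_arm: Moves the arm, as the interface text tells. Its arguments: {"type":"object","properties":{"plan":{"type":"string"}},"required":["plan"]}

```bash
mkdir -p pics; cat > h.py <<'E'
import numpy as np, cv2
from scipy.spatial.transform import Rotation as R
from workcell import bot, vision, boxes_of, landmark_of
def cloud(s):
    K=np.array(s["mtx"]);h,w=s["range_z"].shape
    u,v=np.meshgrid(np.arange(w),np.arange(h))
    p=np.stack([u,v],-1).reshape(-1,1,2).astype(float)
    n=cv2.undistortPoints(p,K,np.array([s["k1"],0,0,0,0.]))[:,0].reshape(h,w,2)
    z=s["range_z"]
    c=np.stack([n[...,0]*z,-n[...,1]*z,-z],-1)
    W=c@R.from_quat(s["orientation"]).as_matrix().T+np.array(s["position"])
    W[z<=0]=np.nan
    return W
def save(s,n): cv2.imwrite("pics/"+n,s["frame"][...,::-1])
E
python3 - <<'E'
from h import *
im=[]
for c in ["top","side"]:
    s=vision.snapshot(c);save(s,c+"0.png");W=cloud(s);np.save(c+".npy",W)
    print(c,s["position"],s["orientation"])
    for t in ["tin_mid","mat","cyl_yellow","cyl_blue","cap_blue_mid","oil_bottle_mid","candle_jar_mid","burner_mid","carton"]:
        for d in boxes_of(c,t)[:4]:
            b=np.array(d["bbox"]).astype(int)
            m=W[b[1]:b[3],b[0]:b[2]].reshape(-1,3)
            cc=W[min(479,(b[1]+b[3])//2),min(639,(b[0]+b[2])//2)]
            print(t,round(d["score"],2),b,np.round(cc,3), "top",np.round(np.nanpercentile(m[:,2],98),3))
print(bot.get_state())
E
```

```text
top [0.51493125 0.0238148  0.9388472 ] [-0.01680134  0.01631157  0.71233604 -0.7014478 ]
tin_mid 0.78 [360 201 404 246] [ 0.57  -0.084  0.259] top 0.261
tin_mid 0.76 [377 169 400 192] [ 0.673 -0.134  0.032] top 0.031
tin_mid 0.69 [393 281 415 306] [ 0.451 -0.161  0.028] top 0.032
mat 0.57 [433 232 509 310] [ 0.491 -0.304  0.002] top 0.006
cyl_blue 0.72 [271 216 317 259] [0.551 0.045 0.26 ] top 0.259
cap_blue_mid 0.74 [277 222 303 248] [0.554 0.051 0.257] top 0.259
oil_bottle_mid 0.7 [142 152 187 189] [0.685 0.284 0.105] top 0.135
candle_jar_mid 0.59 [433 142 477 189] [ 0.69  -0.252  0.084] top 0.085
burner_mid 0.71 [251 295 344 316] [0.43  0.048 0.016] top 0.03
carton 0.83 [145 261 227 343] [0.441 0.259 0.048] top 0.051
side [ 0.46951227 -0.8193778   0.87629408] [ 0.41300254 -0.01577358 -0.05941267  0.90865298]
tin_mid 0.96 [313 221 353 267] [ 0.563 -0.116  0.258] top 0.259
tin_mid 0.85 [266 357 289 386] [ 0.454 -0.178  0.028] top 0.031
tin_mid 0.79 [388 332 406 362] [ 0.673 -0.155  0.03 ] top 0.03
tin_mid 0.3 [353 158 379 217] [0.692 0.27  0.082] top 0.133
mat 0.84 [265 403 351 478]
[... 652 characters left out ...]
349392,  0.42609967,  0.07391929,  1.6060261 , -0.03410412,
        1.11078903, -0.0671313 ]), 'dq': array([-7.95944804e-04, -2.07790396e-04,  1.12464192e-03, -1.75788145e-03,
       -1.92452981e-03, -4.84348666e-04, -1.26185772e-05]), 'effort': array([ 2.29891833e-03, -9.49527240e+01,  3.75904754e+00, -4.63883543e+01,
        1.92041608e-02,  2.11798142e-03, -5.00088197e-05]), 'tcp_pos': array([ 0.24266078, -0.62982205,  0.20659106]), 'ee_rot': array([ 9.83147771e-01,  1.82812634e-01,  5.48130722e-06, -3.38514859e-05]), 'force': array([-0.22244088, -0.04329136, -0.03398349]), 'torque': array([ 0.08780041, -0.01928551,  0.03245361]), 'gripper_force': 0.0, 'gripper_width': 0.9994111329497313}
```

```bash
python3 - <<'E'
from h import *
def circ(P):
    (x,y),r=cv2.minEnclosingCircle(P[:,:2].astype(np.float32));return np.round([x,y,r],4),np.round(np.median(P[:,:2],0),4),len(P)
for c in ["top","side"]:
    W=np.load(c+".npy").reshape(-1,3)
    for n,xy,z0,z1 in [("tin",(.57,-.088),.25,.268),("capblue",(.554,.048),.25,.266)]:
        P=W[(np.hypot(W[:,0]-xy[0],W[:,1]-xy[1])<.045)&(W[:,2]>z0)&(W[:,2]<z1)]
        print(c,n,circ(P),np.median(P[:,2]))
    img=cv2.imread(f"pics/{c}0.png")
    hsv=cv2.cvtColor(img,cv2.COLOR_BGR2HSV)
    b=[433,232,509,310] if c=="top" else [265,403,351,478]
    P=np.load(c+".npy")[b[1]:b[3],b[0]:b[2]].reshape(-1,3);P=P[abs(P[:,2]-.003)<.006]
    print("mat box",np.round(np.nanmin(P,0),3),np.round(np.nanmax(P,0),3))
E
```

```text
top tin (array([ 0.5681, -0.0893,  0.0318]), array([ 0.5681, -0.0886]), 1415) 0.25874118864134543
top capblue (array([0.5568, 0.047 , 0.0203]), array([0.557 , 0.0463]), 576) 0.25666089480861365
mat box [ 0.412 -0.384 -0.003] [ 0.571 -0.224  0.008]
side tin (array([ 0.5682, -0.0914,  0.0335]), array([ 0.5674, -0.0951]), 867) 0.25718130142832996
side capblue (array([0.5579, 0.0443, 0.0219]), array([0.5568, 0.0413]), 263) 0.25478056434018004
mat box [ 0.421 -0.376 -0.003] [ 0.574 -0.22   0.008]
```

View pics/top0.png

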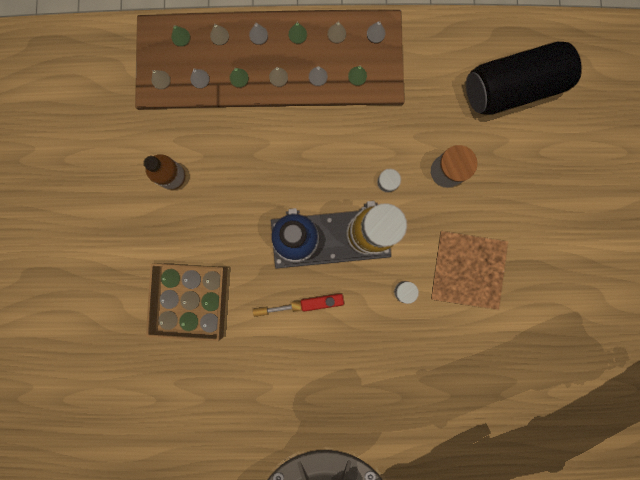

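View pics/side0.png

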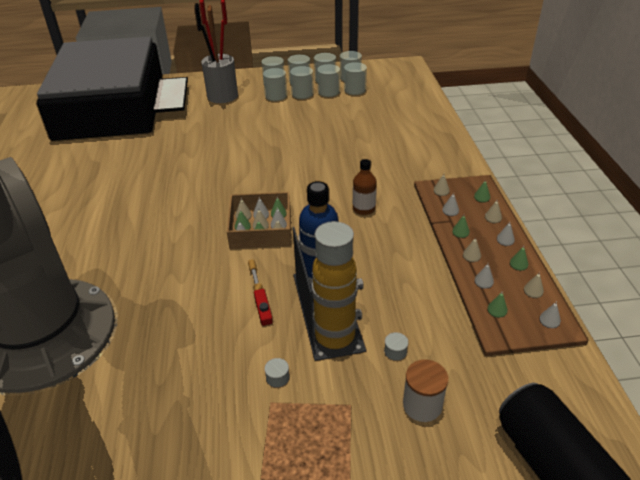

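Request:
{"op": "move_arm", "data": {
  "plan": "85 0 0 -0.9 0 0 0;85 0 0 -0.9 0 0 0;85 0 0 -0.9 0 0 0;85 0.83 -0.645 0 0 0 0;85 0.83 -0.645 0 0 0 0;85 0.83 -0.645 0 0 0 0;85 0.83 -0.645 0 0 0 0;85 0.83 -0.645 0 0 0 0;85 0.83 -0.645 0 0 0 0;85 0.83 -0.645 0 0 0 0;85 0.83 -0.645 0 0 0 0;85 0.83 -0.645 0 0 0 0;85 0.83 -0.645 0 0 0 0;85 0.83 -0.645 0 0 0 0;85 0.83 -0.645 0 0 0 0;85 0.83 -0.645 0 0 0 0;85 0.83 -0.645 0 0 0 0;85 0.83 -0.645 0 0 0 0"
}}

```text
t: 2.8
tcp_pos: [0.5689, -0.0882, 0.3149]
ee_rot: [0.983, 0.183, 0.0, 0.0]
force: [-0.3, -0.2, 0.3]
gripper_width: 0.997
gripper_force: 0.0
```

```bash
cat >> h.py <<'E'
def go(target):
    s=bot.get_state();r=R.from_quat(s["ee_rot"])
    print("tcp",np.round(s["tcp_pos"],4),"units",np.round(r.inv().apply(np.array(target)-s["tcp_pos"])/.04,3),"rot",np.round(r.as_matrix(),3).tolist(),"q",np.round(s["qpos"],2),"t",s["t"],"F",np.round(s["force"],1),s["gripper_width"])
def fit(c,xy,z0,z1,rad):
    W=cloud(vision.snapshot(c)).reshape(-1,3)
    P=W[(np.hypot(W[:,0]-xy[0],W[:,1]-xy[1])<rad)&(W[:,2]>z0)&(W[:,2]<z1)]
    if len(P): print(c,cv2.minEnclosingCircle(P[:,:2].astype(np.float32)),np.median(P,0),len(P))
E
python3 - <<'E'
from h import *
go([.568,-.09,.222])
s=vision.snapshot("wrist");save(s,"w1.png")
fit("wrist",(.568,-.09),.245,.27,.05)
E
```

```text
tcp [ 0.5689 -0.0882  0.3149] units [-0.038  0.034  2.322] rot [[0.933, 0.359, 0.0], [0.359, -0.933, -0.0], [0.0, 0.0, -1.0]] q [ 0.32  0.2  -0.32  1.68  0.07  1.27 -1.22] t 2.8 F [-0.3 -0.2  0.3] 0.9973095841878377
wrist ((0.5693519711494446, -0.08806619048118591), 0.03200225159525871) [ 0.57095663 -0.0869386   0.25924737] 7525
```

Request:
{"op": "move_arm", "data": {
  "plan": "85 0 0 0.6 0 0 0;85 0 0 0.6 0 0 0;85 0 0 0.6 0 0 0;85 0 0 0.5 0 0 0;85 0 0 0 0 0 0;40 0 0 0 0 0 0;40 0 0 0 0 0 0;40 0 0 0 0 0 0;40 0 0 0 0 0 0;40 0 0 0 0 0 0;40 0 0 0 0 0 0"
}}

```text
t: 4.0
tcp_pos: [0.5689, -0.0899, 0.2248]
ee_rot: [0.983, 0.183, 0.001, 0.0]
force: [-3.5, -0.9, 10.4]
gripper_width: 0.688
gripper_force: 61.9
```

Request:
{"op": "move_arm", "data": {
  "plan": "40 0 0 -0.4 0 0 0;40 0 0 -0.6 0 0 0;40 0 0 -0.8 0 0 0;40 0 0 -0.4 0 0 0;40 0 0 0 0 0 0"
}}

```text
t: 4.5
tcp_pos: [0.5696, -0.0897, 0.3144]
ee_rot: [0.983, 0.183, 0.003, 0.001]
force: [-0.0, -0.6, -0.6]
gripper_width: 0.686
gripper_force: 64.2
```

```bash
python3 - <<'E'
from h import *
go([.493,-.302,.012])
s=vision.snapshot("side");save(s,"s2.png")
W=cloud(s).reshape(-1,3)
P=W[(np.hypot(W[:,0]-.4925,W[:,1]+.302)<.12)&(abs(W[:,2])<.01)]
fit("top",(.568,-.09),.29,.36,.04)
E
```

```text
tcp [ 0.5696 -0.0897  0.3144] units [-3.732  4.243  7.554] rot [[0.933, 0.359, 0.006], [0.359, -0.933, -0.001], [0.005, 0.003, -1.0]] q [ 0.32  0.2  -0.32  1.68  0.07  1.26 -1.22] t 4.5 F [-0.  -0.6 -0.6] 0.6862799160991876
top ((0.5653617978096008, -0.08335664868354797), 0.030200574547052383) [ 0.54408259 -0.07511658  0.34549517] 209
```

View pics/s2.png

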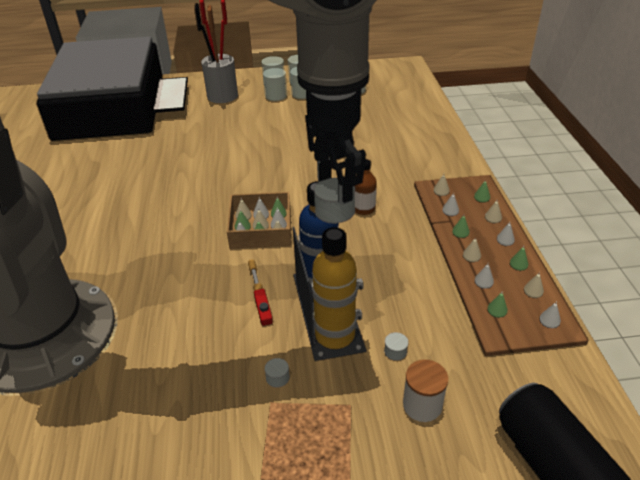

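Request:
{"op": "move_arm", "data": {
  "plan": "40 -0.53 0.61 0 0 0 0;40 -0.53 0.61 0 0 0 0;40 -0.53 0.61 0 0 0 0;40 -0.53 0.61 0 0 0 0;40 -0.53 0.61 0.2 0 0 0;40 -0.53 0.61 0.4 0 0 0;40 -0.53 0.58 0.8 0 0 0;40 0 0 0.9 0 0 0;40 0 0 0.9 0 0 0;40 0 0 0.9 0 0 0;40 0 0 0.9 0 0 0;40 0 0 0.9 0 0 0;40 0 0 0.8 0 0 0;40 0 0 0.4 0 0 0;40 0 0 0 0 0 0"
}}

```text
t: 6.1
tcp_pos: [0.4887, -0.3001, 0.0237]
ee_rot: [0.983, 0.183, -0.002, -0.002]
force: [0.2, -0.5, -1.3]
gripper_width: 0.684
gripper_force: 64.4
```

```bash
python3 - <<'E'
from h import *
go([.493,-.302,.012])
s=vision.snapshot("side")
cv2.imwrite("pics/s3.png",cv2.resize(s["frame"][300:480,200:440,::-1],None,fx=3,fy=3))
E
```

```text
tcp [ 0.4887 -0.3001  0.0237] units [0.085 0.084 0.291] rot [[0.933, 0.36, -0.005], [0.36, -0.933, 0.003], [-0.003, -0.004, -1.0]] q [ 0.57  0.5  -0.16  1.96  0.12  0.7  -0.87] t 6.1 F [ 0.2 -0.5 -1.3] 0.6835974467893782
```

View pics/s3.png

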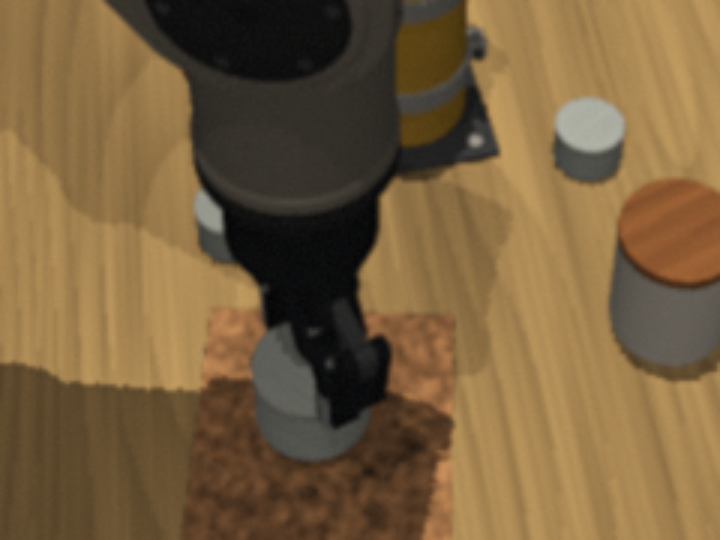

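Tin hangs over the mat (310,390 in the crop), slightly above it. Lowering the last bit.

Request:
{"op": "move_arm", "data": {
  "plan": "40 0.05 0.05 0.12 0 0 0;40 0 0 0.1 0 0 0;40 0 0 0.04 0 0 0;40 0 0 0 0 0 0"
}}

```text
t: 6.55
tcp_pos: [0.4934, -0.3025, 0.0164]
ee_rot: [0.983, 0.183, 0.0, 0.0]
force: [-0.0, 0.1, -0.3]
gripper_width: 0.692
gripper_force: 64.4
```

Request:
{"op": "move_arm", "data": {
  "plan": "40 0 0 0.05 0 0 0;40 0 0 0.05 0 0 0;40 0 0 0 0 0 0"
}}

```text
t: 6.85
tcp_pos: [0.4932, -0.3024, 0.012]
ee_rot: [0.983, 0.183, -0.0, -0.0]
force: [0.4, -0.7, 0.2]
gripper_width: 0.685
gripper_force: 64.4
```

Request:
{"op": "move_arm", "data": {
  "plan": "40 0 0 0.04 0 0 0;40 0 0 0.04 0 0 0;40 0 0 0 0 0 0"
}}

```text
t: 7.15
tcp_pos: [0.4937, -0.3027, 0.0107]
ee_rot: [0.983, 0.183, 0.0, 0.0]
force: [-8.2, 3.6, 31.6]
gripper_width: 0.685
gripper_force: 68.0
```

Request:
{"op": "move_arm", "data": {
  "plan": "40 0 0 -0.03 0 0 0;70 0 0 0 0 0 0;85 0 0 0 0 0 0;85 0 0 0 0 0 0;85 0 0 0 0 0 0;85 0 0 0 0 0 0;85 0 0 -0.4 0 0 0;85 0 0 -0.6 0 0 0;85 0 0 -0.9 0 0 0;85 0 0 -0.9 0 0 0;85 0 0 -0.9 0 0 0;85 0 0 -0.9 0 0 0;85 0 0 -0.9 0 0 0;85 0 0 -0.9 0 0 0;85 0 0 -0.9 0 0 0;85 0 0 -0.3 0 0 0;85 0 0 0 0 0 0"
}}

```text
t: 8.85
tcp_pos: [0.494, -0.3028, 0.316]
ee_rot: [0.983, 0.183, 0.001, 0.001]
force: [0.3, -0.2, 0.4]
gripper_width: 0.993
gripper_force: 0.0
```

```bash
python3 - <<'E'
from h import *
fit("wrist",(.493,-.302),.035,.06,.06)
fit("wrist",(.493,-.302),.01,.06,.06)
fit("top",(.568,-.09),.25,.268,.03)
fit("side",(.568,-.09),.25,.268,.03)
go([.568,-.09,.315])
E
```

```text
wrist ((0.4947472810745239, -0.3017176389694214), 0.031650610268116) [ 0.49521132 -0.30143604  0.04520898] 2182
wrist ((0.494596004486084, -0.3016248345375061), 0.03161529824137688) [ 0.49577399 -0.30103494  0.04521378] 2241
top ((0.5680720210075378, -0.0889357402920723), 0.020405013114213943) [ 0.56806399 -0.08780023  0.25667397] 574
side ((0.5674627423286438, -0.09189257770776749), 0.02115626633167267) [ 0.56748748 -0.09423735  0.25502605] 350
tcp [ 0.4928 -0.3021  0.3126] units [ 3.662 -4.273 -0.057] rot [[0.933, 0.36, -0.002], [0.36, -0.933, 0.001], [-0.001, -0.002, -1.0]] q [ 0.59  0.2  -0.18  1.68  0.04  1.27 -0.8 ] t 9.05 F [ 0.1 -0.7 -0.5] 0.9974093005298373
```

Request:
{"op": "move_arm", "data": {
  "plan": "85 0.52 -0.61 0 0 0 0;85 0.52 -0.61 0 0 0 0;85 0.52 -0.61 0 0 0 0;85 0.52 -0.61 0 0 0 0;85 0.52 -0.61 0 0 0 0;85 0.52 -0.61 0 0 0 0;85 0.52 -0.61 0 0 0 0;85 0 0 0 0 0 1;85 0 0 0 0 0 1;85 0 0 0 0 0 1;85 0 0 0 0 0 1;85 0 0 0 0 0 0"
}}

```text
t: 10.25
tcp_pos: [0.5674, -0.0906, 0.313]
ee_rot: [0.995, -0.097, -0.001, -0.0]
force: [1.2, 0.1, 0.3]
gripper_width: 0.996
gripper_force: 0.0
```

```bash
python3 - <<'E'
from h import *
fit("wrist",(.568,-.09),.25,.268,.03)
go([.568,-.089,.222])
E
```

```text
wrist ((0.5694096088409424, -0.08748413622379303), 0.020549992099404335) [ 0.57080382 -0.08775883  0.25735879] 3048
tcp [ 0.5675 -0.0905  0.3132] units [ 0.009 -0.04   2.28 ] rot [[0.982, -0.187, -0.002], [-0.187, -0.982, 0.0], [-0.002, 0.0, -1.0]] q [ 0.27  0.2  -0.27  1.68  0.05  1.27 -1.76] t 10.3 F [ 0.1  0.  -0.5] 0.99089186025125
```

Request:
{"op": "move_arm", "data": {
  "plan": "85 0.02 -0.05 0 0 0 0;85 0 0 0 0 0 -1;85 0 0 0 0 0 -1;85 0 0 0 0 0 -1;85 0 0 0 0 0 -1;85 0 0 0 0 0 -1;85 0 0 0 0 0 -1;85 0 0 0 0 0 -1;85 0 0 0 0 0 -1;85 0 0 0.7 0 0 0;85 0 0 0.7 0 0 0;85 0 0 0.6 0 0 0;85 0 0 0.3 0 0 0;85 0 0 0 0 0 0"
}}

```text
t: 11.7
tcp_pos: [0.5682, -0.0888, 0.2208]
ee_rot: [0.894, 0.448, -0.001, -0.001]
force: [-0.5, 0.6, 0.0]
gripper_width: 0.992
gripper_force: 0.0
```

```bash
python3 - <<'E'
from h import *
go([.5685,-.0885,.221])
E
```

```text
tcp [ 0.5682 -0.0888  0.2208] units [ 0.01   0.001 -0.005] rot [[0.599, 0.8, -0.003], [0.8, -0.599, 0.001], [-0.001, -0.002, -1.0]] q [ 0.37  0.28 -0.39  1.8   0.12  1.09 -0.71] t 11.7 F [-0.5  0.6  0. ] 0.9916776229763705
```

Close on the cap, let it settle, and then try a small turn.

Request:
{"op": "move_arm", "data": {
  "plan": "20 0 0 0 0 0 0;20 0 0 0 0 0 0;20 0 0 0 0 0 0;20 0 0 0 0 0 0;20 0 0 0 0 0 0;20 0 0 0 0 0 0;20 0 0 0 0 0 0;20 0 0 0 0 0 0"
}}

```text
t: 12.5
tcp_pos: [0.5695, -0.0889, 0.2237]
ee_rot: [0.895, 0.447, 0.001, 0.001]
force: [-3.4, -0.4, 9.5]
gripper_width: 0.436
gripper_force: 58.9
```

```bash
python3 - <<'E'
from h import *
go([.5685,-.0885,.221]);print(bot.get_state()["torque"])
E
```

```text
tcp [ 0.5695 -0.0889  0.2237] units [-0.006 -0.026  0.066] rot [[0.601, 0.799, 0.002], [0.799, -0.601, -0.0], [0.001, 0.002, -1.0]] q [ 0.37  0.28 -0.39  1.79  0.12  1.09 -0.71] t 12.5 F [-3.4 -0.4  9.5] 0.43553828878744577
[0.03557928 0.74713587 0.02645409]
```

Request:
{"op": "move_arm", "data": {
  "plan": "20 0 0 0 0 0 -0.5;20 0 0 0 0 0 -0.5;20 0 0 0 0 0 -0.3;20 0 0 0 0 0 0"
}}

```text
t: 12.9
tcp_pos: [0.5692, -0.0884, 0.2236]
ee_rot: [0.85, 0.527, 0.001, 0.0]
force: [-6.1, 3.0, 11.9]
gripper_width: 0.43
gripper_force: 59.1
```

```bash
python3 - <<'E'
from h import *
go([.5685,-.0885,.221]);print(bot.get_state()["torque"])
E
```

```text
tcp [ 0.5692 -0.0884  0.2236] units [-0.01  -0.013  0.066] rot [[0.445, 0.895, 0.001], [0.895, -0.445, 0.0], [0.001, 0.001, -1.0]] q [ 0.39  0.28 -0.42  1.79  0.13  1.1  -0.53] t 12.9 F [-6.1  3.  11.9] 0.42992568022556577
[ 0.85812756  1.3497521  -0.7694756 ]
```

CCW moved 10° with 0.77 N·m resistance, which settles nothing yet; I'll try clockwise back past the start to compare.

Request:
{"op": "move_arm", "data": {
  "plan": "20 0 0 0 0 0 0.5;20 0 0 0 0 0 0.5;20 0 0 0 0 0 0.3;20 0 0 0 0 0 0"
}}

```text
t: 13.3
tcp_pos: [0.5696, -0.0889, 0.2237]
ee_rot: [0.895, 0.446, 0.001, 0.001]
force: [-1.5, -0.4, 9.0]
gripper_width: 0.435
gripper_force: 59.0
```

```bash
python3 - <<'E'
from h import *
go([.5685,-.0885,.221]);print(bot.get_state()["torque"])
E
```

```text
tcp [ 0.5696 -0.0889  0.2237] units [-0.008 -0.028  0.067] rot [[0.602, 0.798, 0.002], [0.798, -0.602, -0.0], [0.001, 0.002, -1.0]] q [ 0.37  0.28 -0.39  1.79  0.12  1.09 -0.71] t 13.3 F [-1.5 -0.4  9. ] 0.4349699193158532
[ 0.04795585  0.48984873 -0.02653491]
```

Request:
{"op": "move_arm", "data": {
  "plan": "20 0 0 0 0 0 0.5;20 0 0 0 0 0 0.5;20 0 0 0 0 0 0.3;20 0 0 0 0 0 0"
}}

```text
t: 13.7
tcp_pos: [0.5697, -0.0891, 0.2237]
ee_rot: [0.932, 0.363, 0.001, 0.001]
force: [-0.2, -0.4, 8.7]
gripper_width: 0.431
gripper_force: 59.1
```

```bash
python3 - <<'E'
from h import *
go([.5685,-.0885,.221]);print(bot.get_state()["torque"])
E
```

```text
tcp [ 0.5697 -0.0891  0.2237] units [-0.013 -0.031  0.066] rot [[0.736, 0.677, 0.002], [0.677, -0.736, -0.001], [0.001, 0.002, -1.0]] q [ 0.34  0.27 -0.36  1.79  0.11  1.09 -0.88] t 13.7 F [-0.2 -0.4  8.7] 0.4306192373624528
[-0.16087122  0.21971373 -0.01181251]
```

Clockwise turns freely (about 0 N·m), while CCW was resisted: it's a left-hand thread. Continuing clockwise to about 66°.

Request:
{"op": "move_arm", "data": {
  "plan": "20 0 0 0 0 0 0.7;20 0 0 0 0 0 0.7;20 0 0 0 0 0 0.7;20 0 0 0 0 0 0.7;20 0 0 0 0 0 0.7;20 0 0 0 0 0 0.7;20 0 0 0 0 0 0.7;20 0 0 0 0 0 0.7;20 0 0 0 0 0 0.7;20 0 0 0 0 0 0.7;20 0 0 0 0 0 0"
}}

```text
t: 14.8
tcp_pos: [0.5698, -0.0889, 0.2237]
ee_rot: [0.993, -0.118, 0.001, 0.0]
force: [-0.4, -1.2, 8.0]
gripper_width: 0.432
gripper_force: 59.1
```

```bash
python3 - <<'E'
from h import *
go([.5685,-.0885,.221]);print(bot.get_state()["torque"])
E
```

```text
tcp [ 0.5698 -0.0889  0.2237] units [-0.034 -0.003  0.067] rot [[0.972, -0.234, 0.002], [-0.234, -0.972, -0.0], [0.002, -0.0, -1.0]] q [ 0.22  0.26 -0.22  1.8   0.06  1.08 -1.82] t 14.8 F [-0.4 -1.2  8. ] 0.43210187280181617
[-0.08028672  0.09640758 -0.03954741]
```

Request:
{"op": "move_arm", "data": {
  "plan": "20 0 0 0 0 0 0.4;20 0 0 0 0 0 0;20 0 0 -0.1 0 0 0;20 0 0 -0.1 0 0 0;20 0 0 0 0 0 0"
}}

```text
t: 15.3
tcp_pos: [0.5693, -0.0889, 0.2311]
ee_rot: [0.99, -0.144, 0.001, -0.0]
force: [0.7, -0.1, -0.5]
gripper_width: 0.433
gripper_force: 60.0
```

```bash
python3 - <<'E'
from h import *
go([.5685,-.0885,.221]);print(bot.get_state()["torque"])
E
```

```text
tcp [ 0.5693 -0.0889  0.2311] units [-0.022 -0.004  0.252] rot [[0.959, -0.284, 0.001], [-0.284, -0.959, -0.0], [0.001, -0.0, -1.0]] q [ 0.22  0.25 -0.21  1.79  0.06  1.1  -1.87] t 15.3 F [ 0.7 -0.1 -0.5] 0.4329995230666166
[0.00228837 0.00727825 0.00269117]
```

Request:
{"op": "move_arm", "data": {
  "plan": "20 0 0 -0.3 0 0 0;20 0 0 -0.4 0 0 0;20 0 0 -0.4 0 0 0;20 0 0 -0.3 0 0 0;20 0 0 -0.2 0 0 0;20 0 0 0 0 0 0;20 0 0 0 0 0 0;20 0 0 0 0 0 0"
}}

```text
t: 16.1
tcp_pos: [0.5686, -0.0889, 0.2935]
ee_rot: [0.99, -0.144, -0.001, -0.0]
force: [-1.2, 0.7, -1.0]
gripper_width: 0.433
gripper_force: 60.1
```

```bash
python3 - <<'E'
from h import *
go([.5685,-.0885,.221])
s=vision.snapshot("side")
cv2.imwrite("pics/s4.png",cv2.resize(s["frame"][150:480,200:460,::-1],None,fx=1.8,fy=1.8))
E
```

```text
tcp [ 0.5686 -0.0889  0.2935] units [-0.003 -0.008  1.812] rot [[0.959, -0.284, -0.001], [-0.284, -0.959, 0.0], [-0.001, 0.0, -1.0]] q [ 0.22  0.21 -0.21  1.71  0.04  1.23 -1.86] t 16.1 F [-1.2  0.7 -1. ] 0.432789230613111
```

View pics/s4.png

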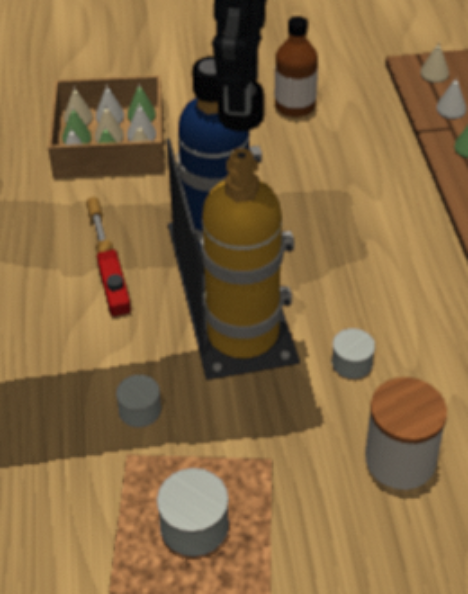

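The crop shows the cap held in the fingers (240,105) with the brass nozzle bare below it (243,170). The tin stands on the mat (193,510), and everything else is in place.

```bash
python3 -c "
from workcell import bot
print(bot.close_job())"
```

```text
the job is handed in; nothing more can be done
None
```

The job is handed in with the tin standing on the cork mat and the yellow cylinder's cap off; it has a left-hand thread (loosens clockwise), and the cap is held about 7 cm above where it sat, over the nozzle.

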